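Angle the long tube rack past the post into its bay

TASK

Push the long white tube rack into the blue bay with your fingertips: nudge one end and then the other so that it angles past the yellow-and-black post, and leave it fully home, lying flat against the bay's back wall along its whole length. The rack must slide on the table all the way - do not lift, carry or tip it - and leave everything else standing where it is.

Things in the scene. Friction and masses are not known exactly. Their poses are not given: they have to be found in the camera images.
- rack: White plastic rack, loose, about 0.18 to 0.35 kg, a straight bar 240 mm long (its y), 36 mm wide (its x), 28 mm high, with a row of 12 green tube caps standing up to 42 mm above the table; the caps and tubes are fixed in it, and stay 6 mm in from the long faces and 13 mm in from the ends. Origin: centre of the underside. It lies flat on the table, long axis within about 0.4 rad of world y at the start.
- rack_center (a point): Centre of the rack's white bar, 14 mm above its underside.
- rack_left (a point): Middle of the rack's end face at its own +y end (towards the robot's left), 14 mm above the underside.
- rack_right (a point): Middle of the rack's end face at its own -y end (towards the robot's right), 14 mm above the underside.
- bay: The bay, fixed to the table: three blue walls 10 mm thick and 30 mm high round a grey patch flush with the table, open towards the robot. Inside it is 270 mm long (its y) and 55 mm deep (its x). Origin: on the table at the middle of the open mouth; x points into the bay, so the mouth is the line x = 0, the back wall's face lies at x = +55 mm, the side walls' inner faces at y = +135 mm and y = -135 mm (both run from x = 0 to x = 65 mm). It is turned up to 0.12 rad.
- post: Yellow-and-black striped round steel post, 22 mm in diameter and 60 mm high, fixed in the table just outside the mouth of the bay, its axis about 18 mm in front of the mouth line and about 45 mm inside the side wall at one end of the bay, sometimes the left end, sometimes the right. Origin: centre of its foot. The gap from it to the far side wall is too short for the rack to go straight in: the rack's end nearest the post has to go in between post and back wall first.
- plug: Flat steel cover, 22 mm in diameter, flush with the table, over the unused post hole at the other end of the bay; things slide freely across it. Origin: its centre.
- tipbox: Bystander: teal pipette-tip box 120 x 80 x 55 mm on the robot's right. Origin: centre of the underside.
- vial_l: Bystander: small clear vial with a purple cap, 32 mm in diameter, 60 mm high, standing just outside the bay's left side wall. Origin: centre of the underside.
- vial_r: Bystander: small clear vial with a green cap, 32 mm in diameter, 60 mm high, standing just outside the bay's right side wall. Origin: centre of the underside.
- reagent: Bystander: amber bottle 60 mm in diameter, 130 mm high, on the robot's left. Origin: centre of the underside.
- labels: Bystander: roll of paper labels lying flat, 64 mm in diameter, 30 mm high, on the robot's left. Origin: centre of the underside.
Not all that is in view belongs to the job. What is shaped like the rack but red is not meant.

How it is judged:
By the outcome, as a careful person would: the job done as asked, in the order asked, and still so for the second after the job is handed in, with the robot touching nothing.
It also fails if it takes over 72 s, if anything falls off the work surface, if the arm or the gripper's body presses on something with over 40 N, if the wrist force passes 120 N, or if a joint passes its speed limit or range.

ROBOT

A 7-joint arm with a two-finger parallel gripper is mounted at the origin on the work surface. World frame = base frame: x ahead of the robot, y to its left, z up, the work surface at z = 0. Lengths are in m, angles in rad, forces in N, time in s.
With the tool pointing down it reaches from about 0.4 to 0.925 m from the base axis. Payload 4.1 kg.
Tool frame: the origin (TCP) lies midway between the tips of the shut fingers; the grasp point (between the pads) lies 19 mm behind it; z points along the fingers, y is the line along which they close (so a half turn about z gives the same grasp; the last joint's range is limited). The gripper opens to 85 mm and grips with 20 to 120 N. Pads are 22 mm wide; open, the fingers measure 114 mm over their backs; the gripper's body (76 mm by 85 mm) begins 54 mm behind the grasp point. The pads swing forward as they close: fully open they stand 13 mm farther back than shut.
Start: joints at [1.212, 0.398, 0.045, 1.537, -0.019, 1.207, -0.051], TCP at [0.167, -0.628, 0.196] pointing down, gripper open.
Joint ranges: [-2.82, 2.82], [-0.49, 2.23], [-1.37, 1.46], [0, 2.46], [-1.36, 4.5], [0.23, 2], [-2.94, 2.94]. Speed limits (rad/s): [2.57, 2.57, 3.14, 3.14, 3.14, 3.14, 3.14].

INTERFACE

Orientations are given as a rotation vector (axis times angle).
In Python, from workcell import observe, get_image, job_done gives the robot as it stands.
- The arm moves only by the tool carry_out, never from a script. Its argument "deltas" is a list of rows, each a list of 5 numbers: the opening, from 0 (shut) to 1 (fully open), then the shift along the tool's x, y, z in units of 0.25 m (1.0 is 0.25 m), then the turn about the tool's z in units of pi rad (1.0 is pi rad). In form: [[jaw, x, y, z, spin], ...]. A call has 1 to 10 rows; each row is the pose to reach, as a shift and turn from the pose commanded when the call began, along the tool's axes at that moment, turning the shorter way round; what a row does not reach only later rows make up. A row lasts 1/8 s, in which the tool goes at most 62.5 mm and 10.7 degrees, less where a joint would pass 70% of its speed; a pose out of reach is approached as far as the arm can. A call with a number of a shift or a turn outside -1 to 1 is refused whole. A call with a gripper value outside its range is refused whole. The fingers move at their own pace and stop on an object; "force" is the grip in N (left out, the last holds). Time passes only in rows, so rows that repeat a pose let the fingers close. It gives the time, the measured TCP pose, the force, the opening and the grip force at its end, in the units of the state.
- observe(): the state, without advancing time (a new reading comes with each control period).
- get_image(name): name is "scene" or "top" or "wrist"; returns a dict with "color" (420x560x3 uint8, red, green, blue), "depth" (420x560 float32, m along the optical axis (not along the pixel's ray), 0 where there is no reading), "camera_matrix" (3x3 intrinsics, pixels), "R" (3x3) and "t" (3): a world point X has camera coordinates R X + t; the wrist camera has in their place "tool_from_camera" (4x4, takes a point from camera to tool coordinates, whose origin is the TCP and whose axes are the flange's). Camera axes: x right, y down, z forward; pixel columns grow to the right and rows downward; lengths in m; the calibration is good to about 2 mm. A picture is of the moment at which its call begins: read the wrist's pose just before it.
- job_done(): hands the job in; it is judged then, once.
The state is a dict: "time_s": time; "q": joint angles; "qd": joint speeds; "tau": joint torques, N m; "tcp_pos": TCP position; "ee_rot": TCP orientation; "wrist_force": force on the tool from outside, world axes, zero at the start; "wrist_torque": the same for the moment, N m; "gripper_width": finger opening in m; "gripper_force": force on a finger pad.
Only numpy, scipy, OpenCV 4.12 (cv2) and the standard library are available. Lean on these libraries where they do the work, as an engineer would, in place of code of your own. Each camera call takes 0.05 s, during which the arm holds its last target. There are 200 camera calls.

## Working session

There is one attempt and no reset: what is moved stays moved. The work goes in short steps, Python scripts to look and compute and a tool call to move; the robot and the scene stay as the last step left them, time stands still between calls to the robot, and variables do not carry over. Pictures are saved under pics/ and viewed, at most 10 in all, crops included, and the job is handed in when it is done.

Besides the shell and the picture viewer there is one more tool, called after "Call:" as a command line: name --pt "numbers of a row" for each row, then --argument value for the rest. carry_out: Moves the arm, as the interface text tells. Its arguments: {"type":"object","properties":{"deltas":{"type":"array"},"force":{"type":"number"}},"required":["deltas"]}

```bash
mkdir -p pics; ls; python3 - <<'E'
from workcell import *
import cv2,numpy as np
s=observe();print({k:np.round(v,3) for k,v in s.items() if k in('time_s','tcp_pos','ee_rot','gripper_width','wrist_force')})
for n in('top','scene'):
    g=get_image(n);cv2.imwrite(f'pics/{n}0.png',g['color'][...,::-1]);np.savez(f'{n}0.npz',**g)
    print(n,g['camera_matrix'].round(1).tolist(),g['R'].round(3).tolist(),g['t'].round(3))
E
```

```text
pics
{'time_s': np.float64(0.0), 'tcp_pos': array([ 0.167, -0.627,  0.194]), 'ee_rot': array([-3.113e+00, -4.070e-01,  1.000e-03]), 'wrist_force': array([ 0.431,  0.266, -0.094]), 'gripper_width': np.float64(0.085)}
top [[398.8, 0.0, 277.8], [0.0, 398.8, 207.4], [0.0, 0.0, 1.0]] [[0.027, -1.0, -0.003], [-0.981, -0.026, -0.193], [0.193, 0.008, -0.981]] [0.018 0.52  1.147]
scene [[416.9, 0.0, 274.5], [0.0, 416.9, 211.1], [0.0, 0.0, 1.0]] [[-0.739, 0.674, 0.006], [0.436, 0.485, -0.758], [-0.514, -0.557, -0.652]] [ 0.356 -0.195  1.537]
```

View pics/top0.png

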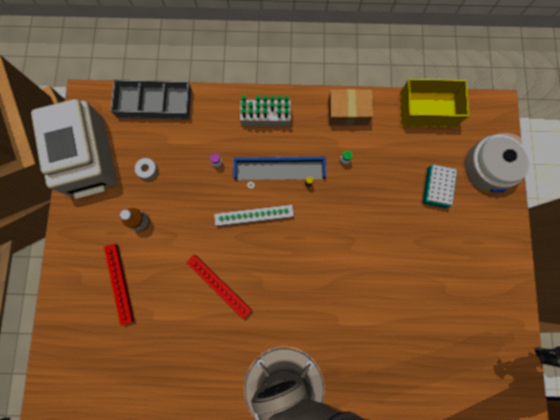

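View pics/scene0.png

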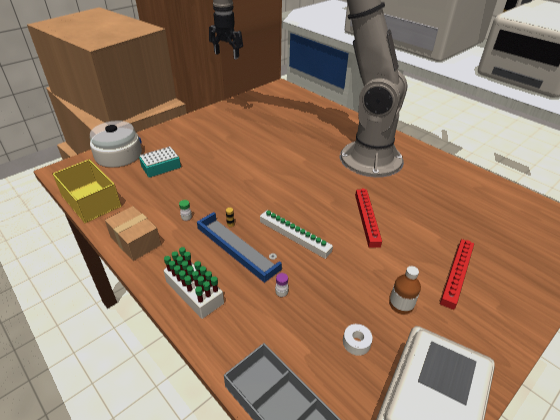

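Candidates in the top view are the white bar with a row of green caps at (254,215), the red bars at (118,284) and (219,286), and the white block with a grid of tubes at (266,112). The white bar fits: it is one row of 12 caps, long, thin and white. The post is at the bay's right end, (309,182), and the plug is at (251,185). I'll confirm in a crop and measure.

```bash
cat > h.py <<'E'
import numpy as np,cv2
def ray(g,px,z):
    px=np.asarray(px,float).reshape(-1,2)
    d=np.c_[px,np.ones(len(px))]@np.linalg.inv(g['camera_matrix']).T@g['R']
    c=-g['R'].T@g['t']
    return c+d*((z-c[2])/d[:,2])[:,None]
def cloud(g):
    h,w=g['depth'].shape;u,v=np.meshgrid(np.arange(w),np.arange(h))
    d=np.stack([u,v,np.ones_like(u)],-1)@np.linalg.inv(g['camera_matrix']).T*g['depth'][...,None]
    return (d-g['t'])@g['R']
def box(g,m,z):
    "min-area rectangle in world xy of mask pixels cast on plane z"
    v,u=np.nonzero(m);p=ray(g,np.c_[u,v],z)[:,:2].astype(np.float32)
    (c,s,a)=cv2.minAreaRect(p*1000);return np.round(c,1),np.round(s,1),round(a,2)
E
python3 - <<'E'
from h import *
g=dict(np.load('top0.npz'));C=g['color'];hsv=cv2.cvtColor(C,cv2.COLOR_RGB2HSV);P=cloud(g)
Z=P[...,2]
cv2.imwrite('pics/crop1.png',cv2.resize(C[140:240,200:360,::-1],None,fx=5,fy=5,interpolation=cv2.INTER_CUBIC))
H,S,V=[hsv[...,i].astype(int) for i in range(3)]
roi=np.zeros(Z.shape,bool);roi[140:240,205:365]=1
rack=roi&(np.arange(420)[:,None]>195)
top=rack&(Z>.02)
print('rack depth',box(g,top,.028),top.sum())
v,u=np.nonzero(top);q=P[v,u];print('cloud c',q.mean(0),'z',np.percentile(Z[top],[5,50,95]))
cap=rack&(H>40)&(H<90)&(S>80)
n,l,st,ce=cv2.connectedComponentsWithStats(cap.astype(np.uint8))
print('caps',n-1);w=ray(g,np.c_[np.nonzero(cap)[1],np.nonzero(cap)[0]],.04)[:,:2]
c=w.mean(0);e=np.linalg.svd(w-c,full_matrices=False)[2][0];e*=np.sign(e[1]);print('cap centroid',c,'dir',e,'yaw',np.arctan2(-e[0],e[1]),'ext',np.ptp((w-c)@e))
blue=roi&(H>100)&(H<130)&(S>120)
bt=blue&(Z>.024)
print('bay',box(g,bt,.03),bt.sum(),'allblue',box(g,blue,.03))
v,u=np.nonzero(bt);r=cv2.boxPoints(cv2.minAreaRect(ray(g,np.c_[u,v],.03)[:,:2].astype(np.float32)));print(r)
yl=roi&(H>20)&(H<35)&(S>120)&(V>80)&(Z>.03);print('post px',yl.sum(),P[yl].mean(0),P[yl][:,2].max(), P[yl&(Z>.055)][:,:2].mean(0))
for n_,m in(('purple',(H>130)&(H<165)&(S>80)&roi),('greenR',roi&(H>40)&(H<90)&(S>80)&(np.arange(560)[None]>330)),('table',roi)):
    print(n_,m.sum(),np.median(P[m],0),P[m][:,2].max())
E
```

```text
rack depth (array([498.7,   2.9]), array([122.2, 454.3]), 2.57) 961
cloud c [0.4928363  0.10444369 0.06088317] z [0.02483818 0.03055959 0.04607086]
caps 12
cap centroid [0.49924612 0.10778809] dir [-0.14503649  0.98942631] yaw 0.14554985091045478 ext 0.2069734760926389
bay (array([652.7,  31.9]), array([ 62.5, 281.8]), 2.17) 331 allblue (array([652.7,  31.9]), array([ 62.5, 281.8]), 2.17)
[[ 0.6161527   0.17151041]
 [ 0.6268063  -0.11011938]
 [ 0.6892347  -0.10775781]
 [ 0.67858106  0.173872  ]]
post px 45 [ 0.60367036 -0.06530892  0.08636451] 1.2256845716445592 [ 0.6019682  -0.06241157]
purple 75 [0.66700809 0.2284673  0.06119769] 0.06862344515326638
greenR 70 [ 0.6860771  -0.17495156  0.06155178] 0.06621941496916002
table 16000 [0.58673659 0.01430498 0.00195954] 1.2256845716445592
```

View pics/crop1.png

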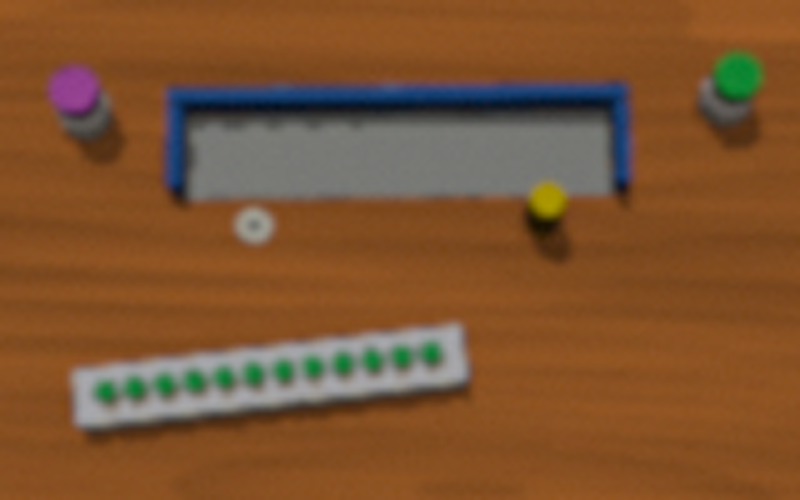

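The crop confirms it: one row of 12 green caps on a white bar, with its right end nearest the post, which stands at the bay's right. The sizes and heights agree with the description. In the bay frame (origin about (0.620, 0.031), yaw about 0.038) the post is at (-0.02, -0.09), as expected. Now moving over.

Call:
carry_out --pt "1 1 -0.84 0 0" --pt "1 1 -0.84 0 0" --pt "1 1 -0.84 0 0" --pt "1 1 -0.84 0 0" --pt "1 1 -0.84 0 0" --pt "1 1 -0.84 0 0" --pt "1 1 -0.84 0 0"

```text
time_s: 0.98
tcp_pos: [0.3548, -0.3606, 0.1954]
ee_rot: [3.114, 0.41, -0.001]
wrist_force: [-0.3, -0.5, 0.3]
gripper_width: 0.0856
gripper_force: 0.0
```

Call:
carry_out --pt "1 0.8 -0.84 0 0" --pt "1 0.8 -0.84 0 0" --pt "1 0.8 -0.84 0 0" --pt "1 0.8 -0.84 0 0" --pt "1 0.8 -0.84 0 0" --pt "1 0.8 -0.84 0 0" --pt "1 0.8 -0.84 0 0"

```text
time_s: 1.85
tcp_pos: [0.4933, -0.1095, 0.1951]
ee_rot: [3.115, 0.401, -0.002]
wrist_force: [0.2, -0.5, 0.9]
gripper_width: 0.0853
gripper_force: 0.0
```

Call:
carry_out --pt "1 0.02 -0.85 0 0.036" --pt "1 0.02 -0.85 0 0.036" --pt "1 0.02 -0.85 0 0.036" --pt "1 0.02 -0.85 0 0.036" --pt "1 0.02 -0.85 0 0.036" --pt "1 0.02 -0.85 0 0.036"

```text
time_s: 2.6
tcp_pos: [0.4448, 0.097, 0.1953]
ee_rot: [3.132, 0.223, -0.0]
wrist_force: [-0.9, -0.2, -0.0]
gripper_width: 0.0855
gripper_force: 0.0
```

Call:
carry_out --pt "1 0 0 0.25 0" --pt "1 0 0 0.5 0" --pt "1 0 0 0.7 0" --pt "1 0 0 0.78 0" --pt "1 0 0 0.78 0" --pt "1 0.04 0 0.78 0" --pt "1 0.08 0 0.78 0" --pt "1 0.1 0 0.78 0" --pt "1 0.12 0 0.78 0"

```text
time_s: 3.72
tcp_pos: [0.4747, 0.1044, 0.0009]
ee_rot: [3.133, 0.23, 0.001]
wrist_force: [-0.6, -0.9, -0.7]
gripper_width: 0.0854
gripper_force: 0.0
```

```bash
cat > m.py <<'E'
from h import *
from workcell import *
def rackpose(g):
    P=cloud(g);Z=P[...,2];hsv=cv2.cvtColor(g['color'],cv2.COLOR_RGB2HSV);H,S,V=[hsv[...,i].astype(int) for i in range(3)]
    cap=(H>40)&(H<90)&(S>80)&(Z>.025)&(Z<.055)&(P[...,0]<.69)&(P[...,0]>.4)&(abs(P[...,1]-.05)<.21)
    v,u=np.nonzero(cap);w=ray(g,np.c_[u,v],.04)[:,:2]
    c0=(w.max(0)+w.min(0))/2;e=np.linalg.svd(w-w.mean(0),full_matrices=False)[2][0];e*=np.sign(e[1])
    t=(w-w.mean(0))@e;c=w.mean(0)+e*(t.max()+t.min())/2
    n=np.array([e[1],-e[0]]);o=np.array([.6202,.0307]);B=np.array([[.9993,.0378],[-.0378,.9993]])
    print('c',c.round(4),'yaw',np.arctan2(-e[0],e[1]).round(3),'ext',np.ptp(t).round(3),'| bay c',(B@(c-o)*1000).round(1),'a',(np.arctan2(-e[0],e[1])-.0378).round(3),'postdist mm',((c-[.602,-.0624])@n*1000).round(1),
      'R end',(B@(c-.12*e-o)*1000).round(1),'L end',(B@(c+.12*e-o)*1000).round(1),'Lw',(c+.12*e).round(4))
def look(save=None):
    s=observe();r=s['ee_rot'];print('t',round(s['time_s'],2),'tcp',np.round(s['tcp_pos'],4),'toolyaw',round(2*np.arctan(r[1]/r[0]),3),'F',np.round(s['wrist_force'],1))
    g=get_image('top');rackpose(g)
    if save:cv2.imwrite(f'pics/{save}.png',cv2.resize(g['color'][140:240,200:360,::-1],None,fx=4,fy=4,interpolation=cv2.INTER_CUBIC))
E
python3 -c "
from m import *
look()"
```

```text
t 3.73 tcp [0.4747 0.1044 0.0009] toolyaw 0.147 F [-0.6 -0.9 -0.7]
c [0.4994 0.1063] yaw 0.142 ext 0.207 | bay c [-117.9   80.1] a 0.104 postdist mm -77.7 R end [-105.4  -39.2] L end [-130.4  199.5] Lw [0.4823 0.2251]
```

Call:
carry_out --pt "1 0.03 0 0 -0.005" --pt "1 0.06 0.005 0 -0.013" --pt "1 0.09 0.01 0 -0.022" --pt "1 0.12 0.015 0 -0.032" --pt "1 0.15 0.02 0 -0.042" --pt "1 0.18 0.025 0 -0.052" --pt "1 0.21 0.03 0 -0.062" --pt "1 0.24 0.035 0 -0.072" --pt "1 0.26 0.04 0 -0.077" --pt "1 0.26 0.04 0 -0.077"

```text
time_s: 5.03
tcp_pos: [0.54, 0.1039, 0.0004]
ee_rot: [3.083, 0.606, 0.0]
wrist_force: [-0.3, 0.1, 0.5]
gripper_width: 0.0856
gripper_force: 0.0
```

```bash
python3 -c "
from m import *
look()"
```

```text
t 5.03 tcp [5.400e-01 1.039e-01 4.000e-04] toolyaw 0.388 F [-0.3  0.1  0.5]
c [0.4916 0.1591] yaw 0.145 ext 0.1 | bay c [-123.6  133.2] a 0.107 postdist mm -77.3 R end [-110.8   13.9] L end [-136.4  252.5] Lw [0.4743 0.2779]
```

```bash
python3 -c "
from m import *
a=get_image('top')['color'][130:240,190:370];b=get_image('scene')['color'][170:280,190:370]
cv2.imwrite('pics/c2.png',cv2.resize(np.vstack([a,b])[...,::-1],None,fx=2.7,fy=2.7,interpolation=cv2.INTER_CUBIC))"
```

```text
(no output)
```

View pics/c2.png

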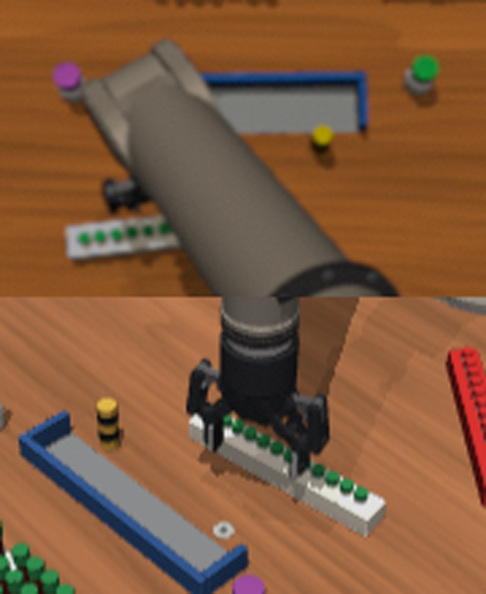

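The top crop (upper half) shows the rack unmoved, with its left end at about (214,219). The scene crop (lower half) shows the fingers on the bay side, so they seem to have passed over the rack. I'll check the fingertip height in the depth image.

```bash
python3 -c "
from m import *
g=get_image('scene');P=cloud(g);C=g['color'].astype(int)
for f in((.523,.146),(.557,.062)):
    m=(np.hypot(P[...,0]-f[0],P[...,1]-f[1])<.035)&(P[...,2]>.004)&(P[...,2]<.09)
    for lo in range(4,80,6):
        k=m&(P[...,2]*1000>=lo)&(P[...,2]*1000<lo+6)
        if k.sum():print(f,lo,k.sum(),P[k].mean(0).round(3),P[k].min(0).round(3)[:2],P[k].max(0).round(3)[:2],C[k].mean(0).round())
"
```

```text
(0.523, 0.146) 4 34 [0.513 0.148 0.007] [0.507 0.113] [0.518 0.177] [128. 115. 103.]
(0.523, 0.146) 10 25 [0.512 0.145 0.013] [0.508 0.112] [0.52  0.173] [124. 118. 109.]
(0.523, 0.146) 16 32 [0.513 0.144 0.019] [0.507 0.114] [0.519 0.177] [120. 114. 105.]
(0.523, 0.146) 22 70 [0.507 0.146 0.026] [0.491 0.113] [0.517 0.174] [150. 145. 135.]
(0.523, 0.146) 28 30 [0.504 0.149 0.03 ] [0.494 0.115] [0.519 0.172] [142. 141. 130.]
(0.523, 0.146) 34 16 [0.498 0.144 0.038] [0.49  0.117] [0.506 0.169] [36. 71. 46.]
(0.523, 0.146) 40 14 [0.496 0.152 0.042] [0.489 0.118] [0.507 0.168] [34. 80. 47.]
(0.523, 0.146) 46 3 [0.529 0.151 0.05 ] [0.525 0.15 ] [0.532 0.152] [100.  96.  91.]
(0.523, 0.146) 52 5 [0.53  0.152 0.055] [0.526 0.147] [0.533 0.157] [87. 84. 82.]
(0.523, 0.146) 58 11 [0.527 0.153 0.061] [0.512 0.149] [0.535 0.159] [70. 72. 69.]
(0.523, 0.146) 64 13 [0.526 0.155 0.067] [0.514 0.15 ] [0.536 0.159] [44. 45. 45.]
(0.523, 0.146) 70 10 [0.526 0.154 0.073] [0.513 0.15 ] [0.536 0.156] [56. 55. 55.]
(0.523, 0.146) 76 9 [0.528 0.154 0.079] [0.516 0.149] [0.536 0.158] [53. 51. 51.]
(0.557,
[... 214 characters left out ...]
041] [0.529 0.071] [109. 104.  96.]
(0.557, 0.062) 22 14 [0.525 0.058 0.024] [0.522 0.041] [0.529 0.076] [121. 116. 107.]
(0.557, 0.062) 28 1 [0.522 0.064 0.03 ] [0.522 0.064] [0.522 0.064] [167. 159. 147.]
(0.557, 0.062) 46 2 [0.555 0.064 0.049] [0.553 0.063] [0.558 0.065] [62. 60. 56.]
(0.557, 0.062) 52 10 [0.561 0.065 0.055] [0.549 0.058] [0.567 0.07 ] [58. 52. 48.]
(0.557, 0.062) 58 12 [0.561 0.064 0.061] [0.547 0.056] [0.569 0.07 ] [43. 42. 42.]
(0.557, 0.062) 64 11 [0.562 0.065 0.067] [0.548 0.058] [0.57 0.07] [40. 40. 41.]
(0.557, 0.062) 70 9 [0.561 0.064 0.072] [0.548 0.056] [0.569 0.068] [46. 46. 46.]
(0.557, 0.062) 76 12 [0.563 0.064 0.078] [0.548 0.056] [0.569 0.07 ] [40. 40. 40.]
```

The open tips really are at z≈48 mm, well above what the TCP reading implies, so nothing was touched. I'll raise, shut the fingers and measure the true tip height.

Call:
carry_out --pt "1 0 0 -0.12 0" --pt "1 0 0 -0.24 0" --pt "0 0 0 -0.24 0" --pt "0 0 0 -0.24 0" --pt "0 0 0 -0.24 0" --pt "0 0 0 -0.24 0" --pt "0 0 0 -0.24 0"

```text
time_s: 6.1
tcp_pos: [0.5393, 0.1039, 0.06]
ee_rot: [-3.082, -0.607, 0.001]
wrist_force: [-0.1, -0.0, -0.2]
gripper_width: 0.0002
gripper_force: 0.0
```

```bash
cat >> m.py <<'E'
def tip():
    s=observe();t=s['tcp_pos'];print('t',s['time_s'],'tcp',t.round(4),s['gripper_width'])
    g=get_image('scene');P=cloud(g);m=(np.hypot(P[...,0]-t[0],P[...,1]-t[1])<.05)&(P[...,2]>.044)&(P[...,2]<.16)
    for lo in range(44,130,6):
        k=m&(P[...,2]*1000>=lo)&(P[...,2]*1000<lo+6)
        if k.sum():print(lo,k.sum(),P[k].mean(0).round(3),P[k].min(0).round(3)[:2],P[k].max(0).round(3)[:2])
E
python3 -c "
from m import *
tip();look()
w=get_image('wrist');print(w['tool_from_camera'].round(3).tolist());cv2.imwrite('pics/w3.png',w['color'][...,::-1])"
```

```text
t 6.1 tcp [0.5393 0.1039 0.06  ] 0.00019829604647711942
44 1 [0.504 0.107 0.045] [0.504 0.107] [0.504 0.107]
92 3 [0.548 0.106 0.097] [0.542 0.103] [0.552 0.111]
98 7 [0.55  0.109 0.102] [0.548 0.103] [0.553 0.115]
104 20 [0.545 0.111 0.107] [0.528 0.097] [0.553 0.119]
110 18 [0.547 0.111 0.113] [0.538 0.097] [0.553 0.119]
116 17 [0.545 0.109 0.119] [0.531 0.096] [0.553 0.119]
122 20 [0.546 0.11  0.125] [0.531 0.096] [0.553 0.119]
128 15 [0.547 0.111 0.131] [0.54  0.102] [0.553 0.121]
t 6.15 tcp [0.5395 0.1039 0.0601] toolyaw 0.389 F [-0.   0.2 -0.4]
c [0.4902 0.1695] yaw 0.15 ext 0.079 | bay c [-124.6  143.7] a 0.112 postdist mm -75.9 R end [-111.2   24.4] L end [-138.   262.9] Lw [0.4723 0.2882]
[[0.0, -0.95, -0.311, 0.08], [1.0, 0.001, -0.001, 0.0], [0.002, -0.311, 0.95, -0.18], [0.0, 0.0, 0.0, 1.0]]
```

View pics/w3.png

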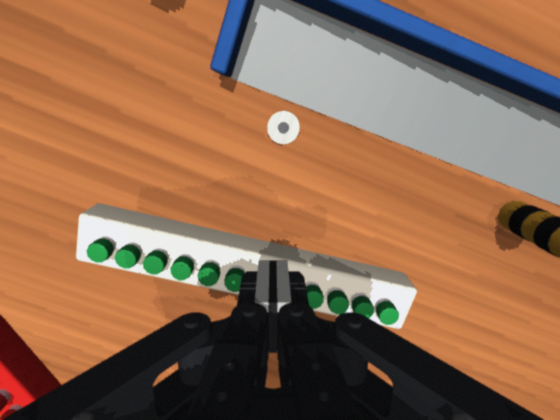

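The wrist view shows the shut tips at about (272,262), in front of the rack, with the plug at (283,127) and the post at (530,225). The tips measure about 35 mm above the reported TCP. I'll check whether the pose is off or the fingers are short, using the wrist depth of the table.

```bash
python3 -c "
from m import *
from scipy.spatial.transform import Rotation as Ro
s=observe();w=get_image('wrist');T=w['tool_from_camera'];K=w['camera_matrix'];print(K.round(1).tolist())
h,ww=w['depth'].shape;u,v=np.meshgrid(np.arange(ww),np.arange(h))
c=np.stack([u,v,np.ones_like(u)],-1)@np.linalg.inv(K).T*w['depth'][...,None]
t=c@T[:3,:3].T+T[:3,3];W=t@Ro.from_rotvec(s['ee_rot']).as_matrix().T+s['tcp_pos']
for n,(a,b) in dict(plug=(283,127),table=(120,80),bayfloor=(400,80),cornerL=(222,68),post=(505,210),racktop=(150,245),tip=(272,266),tipR=(283,275),knuckle=(235,345),palm=(215,400),palm2=(330,400)).items(): print(n,W[b,a].round(4),'tool',t[b,a].round(4))
"
```

```text
[[338.1, 0.0, 272.5], [0.0, 338.1, 210.6], [0.0, 0.0, 1.0]]
plug [0.5995 0.1209 0.0019] tool [0.0619 0.007  0.0584]
table [0.5866 0.2319 0.0017] tool [ 0.092  -0.1006  0.0586]
bayfloor [0.6563 0.0617 0.0026] tool [0.092  0.0833 0.0577]
cornerL [0.6183 0.1676 0.0306] tool [ 0.0969 -0.0291  0.0297]
post [ 0.6069 -0.0508  0.0061] tool [0.0036 0.1687 0.0542]
racktop [0.4953 0.1756 0.0296] tool [-0.0139 -0.0831  0.0307]
tip [0.5493 0.1082 0.107 ] tool [ 0.0106 -0.0002 -0.0466]
tipR [0.5509 0.1039 0.1147] tool [ 0.0105  0.0044 -0.0544]
knuckle [0.551  0.1195 0.1642] tool [ 0.0165 -0.0101 -0.1038]
palm [0.5494 0.1218 0.1812] tool [ 0.0158 -0.0127 -0.1209]
palm2 [0.5598 0.0984 0.1818] tool [ 0.0165  0.0128 -0.1215]
```

The flange pose is right (plug, bay and rack heights all check out), and the finger tips sit about 35 mm behind the nominal TCP. I'll correct z accordingly, go back behind the rack and push properly.

Call:
carry_out --pt "1 -0.18 -0.06 0 0.04" --pt "1 -0.36 -0.13 0 0.078" --pt "1 -0.36 -0.13 0 0.078" --pt "1 -0.36 -0.13 0 0.078" --pt "1 -0.36 -0.13 0.15 0.078" --pt "1 -0.36 -0.13 0.3 0.078" --pt "1 -0.36 -0.13 0.36 0.078" --pt "1 -0.36 -0.13 0.38 0.078" --pt "1 -0.36 -0.13 0.38 0.078"

```text
time_s: 7.42
tcp_pos: [0.4451, 0.1002, -0.034]
ee_rot: [-3.133, -0.225, -0.002]
wrist_force: [-0.6, -0.3, 1.2]
gripper_width: 0.0854
gripper_force: 0.0
```

```bash
python3 -c "
from m import *
look()"
```

```text
t 7.42 tcp [ 0.4451  0.1002 -0.034 ] toolyaw 0.144 F [-0.6 -0.3  1.2]
c [0.4997 0.1063] yaw 0.143 ext 0.207 | bay c [-117.5   80.1] a 0.105 postdist mm -77.2 R end [-104.9  -39.2] L end [-130.1  199.5] Lw [0.4826 0.2251]
```

Call:
carry_out --pt "1 0.05 0 0 0" --pt "1 0.09 0 0 0" --pt "1 0.11 0 0 0" --pt "1 0.14 0 0 -0.007" --pt "1 0.17 0 0 -0.015" --pt "1 0.2 0.005 0 -0.023" --pt "1 0.23 0.01 0 -0.032" --pt "1 0.25 0.015 0 -0.04" --pt "1 0.25 0.015 0 -0.04"

```text
time_s: 8.6
tcp_pos: [0.5078, 0.1054, -0.0344]
ee_rot: [-3.113, -0.422, -0.003]
wrist_force: [-0.4, -0.3, 0.1]
gripper_width: 0.0853
gripper_force: 0.0
```

```bash
python3 -c "
from m import *
look()"
```

```text
t 8.6 tcp [ 0.5078  0.1054 -0.0344] toolyaw 0.269 F [-0.4 -0.3  0.1]
c [0.5375 0.1107] yaw 0.274 ext 0.207 | bay c [-79.6  83. ] a 0.236 postdist mm -15.3 R end [-51.5 -33.6] L end [-107.7  199.7] Lw [0.505  0.2262]
```

Call:
carry_out --pt "1 0.03 0.008 0 -0.008" --pt "1 0.06 0.016 0 -0.018" --pt "1 0.09 0.024 0 -0.027" --pt "1 0.115 0.032 0 -0.035" --pt "1 0.134 0.036 0 -0.038" --pt "1 0.134 0.036 0 -0.038"

```text
time_s: 9.4
tcp_pos: [0.5422, 0.1055, -0.0345]
ee_rot: [-3.082, -0.607, -0.003]
wrist_force: [-0.6, -0.4, 0.4]
gripper_width: 0.0853
gripper_force: 0.2
```

```bash
python3 -c "
from m import *
look()"
```

```text
t 9.4 tcp [ 0.5422  0.1055 -0.0345] toolyaw 0.389 F [-0.6 -0.4  0.4]
c [0.5703 0.1148] yaw 0.385 ext 0.209 | bay c [-46.7  85.9] a 0.347 postdist mm 37.0 R end [ -6. -27.] L end [-87.5 198.8] Lw [0.5252 0.226 ]
```

Call:
carry_out --pt "1 -0.1 0 0 0" --pt "1 -0.12 0 -0.15 0" --pt "0 -0.12 0 -0.38 0" --pt "0 0 -0.2 -0.38 0" --pt "0 0.12 -0.45 -0.38 0" --pt "0 0.12 -0.65 -0.38 0" --pt "0 0.12 -0.65 -0.38 0" --pt "0 0.12 -0.65 -0.2 0" --pt "0 0.12 -0.65 -0.06 0" --pt "0 0.12 -0.65 -0.05 0"

```text
time_s: 10.7
tcp_pos: [0.506, 0.2649, -0.0243]
ee_rot: [3.081, 0.605, -0.007]
wrist_force: [-0.8, -0.0, 0.5]
gripper_width: -0.0002
gripper_force: 0.0
```

```bash
python3 -c "
from m import *
look()"
```

```text
t 10.7 tcp [ 0.506   0.2649 -0.0243] toolyaw 0.388 F [-0.8 -0.   0.5]
c [0.5775 0.098 ] yaw 0.387 ext 0.172 | bay c [-40.2  68.9] a 0.349 postdist mm 37.8 R end [  0.9 -43.9] L end [-81.2 181.7] Lw [0.5322 0.2092]
```

Call:
carry_out --pt "0 0.012 0.06 0 0" --pt "0 0.012 0.1 0 0" --pt "0 0.012 0.13 0 0" --pt "0 0.012 0.16 0 0" --pt "0 0.012 0.19 0 0" --pt "0 0.012 0.22 0 0" --pt "0 0.012 0.25 0 0" --pt "0 0.012 0.28 0 0" --pt "0 0.012 0.3 0 0" --pt "0 0.012 0.3 0 0"

```text
time_s: 12.0
tcp_pos: [0.539, 0.1991, -0.0217]
ee_rot: [-3.082, -0.607, -0.002]
wrist_force: [-0.8, 3.8, 2.4]
gripper_width: -0.0002
gripper_force: 1.7
```

```bash
python3 -c "
from m import *
look('e1')"
```

```text
t 12.0 tcp [ 0.539   0.1991 -0.0217] toolyaw 0.389 F [-0.8  3.8  2.4]
c [0.5998 0.0393] yaw 0.377 ext 0.13 | bay c [-20.    9.4] a 0.339 postdist mm 35.4 R end [  19.9 -103.8] L end [-59.9 122.5] Lw [0.5557 0.1509]
```

View pics/e1.png

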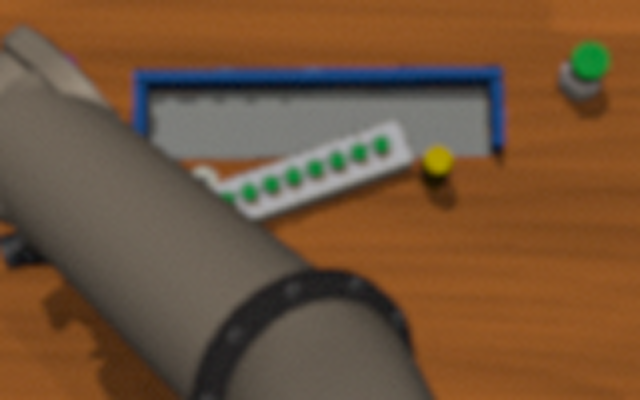

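The crop shows the rack's right end (400,145) heading between post (437,160) and back wall, with clearance. Continuing.

Call:
carry_out --pt "0 0 0.03 0 0" --pt "0 0 0.06 0 0" --pt "0 0 0.09 0 0" --pt "0 0 0.12 0 0" --pt "0 0 0.15 0 0" --pt "0 0 0.17 0 0" --pt "0 0 0.17 0 0"

```text
time_s: 12.92
tcp_pos: [0.5547, 0.1584, -0.0223]
ee_rot: [3.082, 0.605, -0.001]
wrist_force: [-1.2, 1.5, 1.8]
gripper_width: 0.0001
gripper_force: 1.2
```

```bash
sed -i "s|c=w.mean(0)+e\*(t.max()+t.min())/2|c=w.mean(0)+e*(t.min()+.1037)|" m.py; python3 -c "
from m import *
look()"
```

```text
t 12.93 tcp [ 0.5547  0.1584 -0.0223] toolyaw 0.388 F [-1.2  1.5  1.8]
c [0.6015 0.0329] yaw 0.379 ext 0.118 | bay c [-18.6   2.9] a 0.341 postdist mm 34.8 R end [  21.5 -110.2] L end [-58.7 116. ] Lw [0.5571 0.1444]
```

Call:
carry_out --pt "0 0 -0.06 0 0" --pt "0 -0.05 -0.06 -0.2 0" --pt "1 -0.12 -0.02 -0.29 0" --pt "1 -0.24 0.15 -0.29 0" --pt "1 -0.24 0.35 -0.29 0" --pt "1 -0.24 0.49 -0.29 0" --pt "1 -0.24 0.49 -0.29 0" --pt "1 -0.24 0.49 -0.12 0" --pt "1 -0.24 0.49 0.03 0" --pt "1 -0.24 0.49 0.045 0"

```text
time_s: 14.22
tcp_pos: [0.5419, 0.0244, -0.0358]
ee_rot: [-3.081, -0.61, 0.011]
wrist_force: [-0.2, 0.8, 0.6]
gripper_width: 0.0856
gripper_force: 0.0
```

```bash
python3 -c "
from m import *
look()"
```

```text
t 14.22 tcp [ 0.5419  0.0244 -0.0358] toolyaw 0.391 F [-0.2  0.8  0.6]
c [0.6014 0.0329] yaw 0.377 ext 0.208 | bay c [-18.7   2.9] a 0.339 postdist mm 34.5 R end [  21.2 -110.3] L end [-58.6 116.1] Lw [0.5573 0.1445]
```

Call:
carry_out --pt "1 0.05 0 0 0" --pt "1 0.09 0 0 0.003" --pt "1 0.115 0.005 0 0.008" --pt "1 0.14 0.012 0 0.02" --pt "1 0.165 0.02 0 0.032" --pt "1 0.19 0.028 0 0.044" --pt "1 0.215 0.034 0 0.054" --pt "1 0.228 0.036 0 0.058" --pt "1 0.228 0.036 0 0.058"

```text
time_s: 15.4
tcp_pos: [0.6025, 0.0365, -0.0333]
ee_rot: [3.125, 0.323, 0.002]
wrist_force: [-0.4, 0.3, 0.7]
gripper_width: 0.0856
gripper_force: 0.3
```

```bash
python3 -c "
from m import *
look()"
```

```text
t 15.4 tcp [ 0.6025  0.0365 -0.0333] toolyaw 0.206 F [-0.4  0.3  0.7]
c [0.5974 0.1907] yaw 0.259 ext 0.044 | bay c [-16.7 160.7] a 0.221 postdist mm 60.4 R end [ 9.6 43.6] L end [-43.1 277.8] Lw [0.5667 0.3066]
```

```bash
sed -i "s|g=get_image('top');rackpose(g)|g=get_image('top');rackpose(g);rackpose(get_image('scene'))|" m.py; python3 -c "
from m import *
look('f1')"
```

```text
t 15.45 tcp [ 0.6026  0.0365 -0.0333] toolyaw 0.206 F [-0.5  0.4  1.5]
c [0.5974 0.1907] yaw 0.259 ext 0.044 | bay c [-16.7 160.7] a 0.221 postdist mm 60.4 R end [ 9.6 43.6] L end [-43.1 277.8] Lw [0.5667 0.3066]
c [ 0.6568 -0.0722] yaw 0.203 ext 0.319 | bay c [  32.7 -104.2] a 0.165 postdist mm 51.7 R end [  52.4 -222.6] L end [13.  14.2] Lw [0.6327 0.0454]
```

Call:
carry_out --pt "1 0.02 0 0 0.01" --pt "1 0.04 0 0 0.022" --pt "1 0.06 -0.004 0 0.034" --pt "1 0.08 -0.008 0 0.046" --pt "1 0.092 -0.008 0 0.0535" --pt "1 0.092 -0.008 0 0.0535"

```text
time_s: 16.3
tcp_pos: [0.6247, 0.0438, -0.0333]
ee_rot: [-3.141, -0.06, -0.002]
wrist_force: [-0.6, -0.9, -0.1]
gripper_width: 0.0856
gripper_force: 0.2
```

```bash
sed -i "s|(abs(P\[...,1\]-.05)<.21)|(P[...,1]>-.13)\&(P[...,1]<.26)|" m.py; python3 -c "
from m import *
look()"
```

```text
t 16.3 tcp [ 0.6247  0.0438 -0.0333] toolyaw 0.038 F [-0.6 -0.9 -0.1]
c [0.6433 0.1973] yaw 0.116 ext 0.043 | bay c [ 29.4 165.6] a 0.079 postdist mm 71.3 R end [38.9 46. ] L end [ 20.  285.2] Lw [0.6294 0.3165]
c [0.6558 0.0343] yaw 0.035 ext 0.212 | bay c [35.7  2.2] a -0.002 postdist mm 57.1 R end [  35.4 -117.8] L end [ 35.9 122.2] Lw [0.6515 0.1542]
```

Call:
carry_out --pt "1 0.008 0 0 0" --pt "1 0.016 0 0 0" --pt "1 0.016 0 0 0"

```text
time_s: 16.77
tcp_pos: [0.6268, 0.0433, -0.0333]
ee_rot: [3.14, 0.06, -0.003]
wrist_force: [-3.7, 0.2, 3.7]
gripper_width: 0.0856
gripper_force: 2.2
```

Call:
carry_out --pt "1 0.006 0 0 0" --pt "1 0.006 0 0 0"

```text
time_s: 17.02
tcp_pos: [0.6284, 0.0434, -0.0333]
ee_rot: [3.14, 0.06, -0.003]
wrist_force: [-5.2, -0.4, 3.1]
gripper_width: 0.0856
gripper_force: 2.5
```

Call:
carry_out --pt "1 0.01 0 0 0" --pt "1 0.01 0 0 0"

```text
time_s: 17.27
tcp_pos: [0.6281, 0.0433, -0.0336]
ee_rot: [3.139, 0.06, -0.011]
wrist_force: [-10.7, -0.5, 8.1]
gripper_width: 0.0855
gripper_force: 5.2
```

Call:
carry_out --pt "1 0.01 0 0 0" --pt "1 0.01 0 0 0"

```text
time_s: 17.52
tcp_pos: [0.6279, 0.0433, -0.0337]
ee_rot: [3.138, 0.06, -0.02]
wrist_force: [-15.8, -1.0, 13.7]
gripper_width: 0.0856
gripper_force: 8.0
```

```bash
python3 -c "
from m import *
look()"
```

```text
t 17.52 tcp [ 0.6279  0.0433 -0.0337] toolyaw 0.038 F [-15.8  -1.   13.7]
c [0.6473 0.2003] yaw 0.109 ext 0.041 | bay c [ 33.5 168.5] a 0.071 postdist mm 73.6 R end [42.  48.8] L end [ 25.  288.2] Lw [0.6343 0.3196]
c [0.6597 0.0344] yaw 0.036 ext 0.213 | bay c [39.6  2.2] a -0.002 postdist mm 61.1 R end [  39.4 -117.8] L end [ 39.8 122.2] Lw [0.6553 0.1543]
```

Stalled with the rack flush against the back wall. Now backing off and checking.

Call:
carry_out --pt "1 -0.03 0 0 0" --pt "1 -0.1 0 0 0" --pt "1 -0.2 0 0 0" --pt "1 -0.2 0 -0.3 0" --pt "1 -0.5 0 -0.6 0" --pt "1 -0.7 0 -0.7 0" --pt "1 -0.7 0.4 -0.7 0" --pt "1 -0.7 0.8 -0.7 0" --pt "1 -0.7 0.9 -0.7 0" --pt "1 -0.7 0.9 -0.7 0"

```text
time_s: 18.88
tcp_pos: [0.469, -0.1919, 0.1427]
ee_rot: [3.138, 0.056, 0.007]
wrist_force: [0.5, -0.4, -0.6]
gripper_width: 0.0853
gripper_force: 0.0
```

```bash
python3 -c "
from m import *
look()
o=np.array([.6202,.0307]);B=np.array([[.9993,.0378],[-.0378,.9993]])
for n in('top','scene'):
    g=get_image(n);P=cloud(g);b=(P[...,:2]-o)@B.T*1000;Z=P[...,2];hsv=cv2.cvtColor(g['color'],cv2.COLOR_RGB2HSV)
    blue=(abs(hsv[...,0].astype(int)-115)<18)&(hsv[...,1]>110)&(Z>.024)&(Z<.036);wh=(hsv[...,1]<60)&(hsv[...,2]>110)&(Z>.022)&(Z<.034)
    for y in range(-100,101,40):
        k=abs(b[...,1]-y)<20;w_=b[...,0][wh&k&(b[...,0]>5)&(b[...,0]<62)];l=b[...,0][blue&k]
        print(n,y,'rack x',np.percentile(w_,[3,97]).round(1) if len(w_) else 0,'wall x',np.percentile(l,[3,97]).round(1) if len(l) else 0)
g=get_image('top')['color'][135:235,190:370];h=get_image('scene')['color'][170:290,170:350]
cv2.imwrite('pics/fin.png',cv2.resize(np.vstack([g,h])[...,::-1],None,fx=2.7,fy=2.7,interpolation=cv2.INTER_CUBIC))"
```

```text
t 18.88 tcp [ 0.469  -0.1919  0.1427] toolyaw 0.036 F [ 0.5 -0.4 -0.6]
c [0.6581 0.0369] yaw 0.039 ext 0.204 | bay c [38.1  4.7] a 0.001 postdist mm 59.9 R end [  38.2 -115.3] L end [ 37.9 124.7] Lw [0.6534 0.1568]
c [0.6597 0.0344] yaw 0.036 ext 0.213 | bay c [39.6  2.2] a -0.002 postdist mm 61.1 R end [  39.4 -117.8] L end [ 39.8 122.2] Lw [0.6554 0.1543]
top -100 rack x [21.7 56.5] wall x [58.2 63.8]
top -60 rack x [21.6 55. ] wall x [59.3 63.8]
top -20 rack x [22.5 56.1] wall x [56.8 61.5]
top 20 rack x [22.8 56.4] wall x [56.7 62.2]
top 60 rack x [20.  56.3] wall x [57.1 62.7]
top 100 rack x [20.3 56.9] wall x [57.8 62.7]
scene -100 rack x [22.9 55.4] wall x [58.1 68.5]
scene -60 rack x [23.1 54.3] wall x [58.5 67.2]
scene -20 rack x [21.6 54.4] wall x [57.9 67.1]
scene 20 rack x [22. 56.] wall x [58.1 67.8]
scene 60 rack x [21.9 54.4] wall x [58.2 67.4]
scene 100 rack x [22.5 54.9] wall x [57.9 68. ]
```

View pics/fin.png

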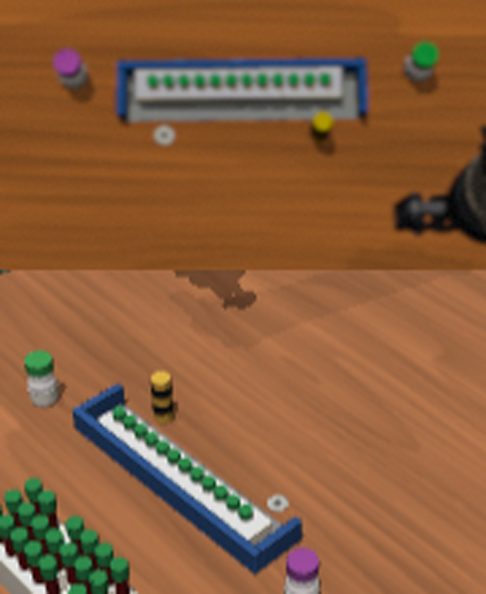

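Both views show the rack flat against the back wall along its whole length. The gap is uniform and within pixel error, the yaw error is about 0, and the vials and post stand where they were. Handing in.

```bash
python3 -c "
from workcell import *
print(job_done())"
```

```text
the job is handed in; nothing more can be done
None
```

The rack is home in the bay, flat against the back wall along its whole length; it slid all the way, the vials and post stand where they were, and I handed the job in at about 19 s (no verdict was returned).

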